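Hold a rinsed mug over the pull-out drip tray

TASK

Pull the drip tray of the low steel unit out to its stop, then pick up the upside-down mug on the robot's left (not those at the back), carry it over the row of glasses and bowls, and hold it to drip over the larger wire ring in the tray: still upside down, centred, its handle toward the front of the tray between the two guide wires, its rim about a centimetre above the ring. The mug must never touch the tray or the unit, nothing may knock against the row of glasses and bowls, the small glass and the shaker must stay standing where they are, and the program finishes while the gripper holds the mug still there, not putting it down.

Things in the scene. Friction and masses are not known exactly. Their poses are not given: they have to be found in the camera images.
- drip_unit: Low fixed steel unit on the table at the robot's right, 200 x 200 mm, 66 mm high, open at the front, with a pull-out tray. Origin: centre of its underside on the table; its front (tray side) faces its own -x, its y to the left seen from the front, z up.
- tray (a joint): How far the steel drip tray is pulled out, m: 0 shut, 0.12 at the stop; it grows as the tray moves along the unit's -x. Starts at 0 to 0.025, slides stiffly (2 N friction plus 8 N per m/s), stays where it is left. Front panel 196 mm wide, its top 55 mm above the table; side walls reach 42 mm.
- tray_handle (a point): Middle of the tray's bar handle: round steel bar 10 mm thick, 100 mm long along the unit's y, 47 mm above the table, 45 mm in front of the tray's front panel, a post at either end; free above, to be pinched from above one finger before and one behind it, tips 30 mm or more above the table (the counter to the right is 30 mm higher). Moves with the tray.
- mug_seat (a point): Centre of the larger of the tray's two wire rings (64 mm across, 5 mm wire; the other, 40 mm, lies to its right), at the wire's top, 52 mm above the table. Axes as the unit's: -x toward the tray's front. Two wires 22 mm apart run from the ring to -x to mark the place of the mug's handle. Tray out, it lies 50 mm in front of the housing. Moves with the tray.
- mug: Cream mug (0.08 to 0.16 kg) upside down on the table at the robot's left, 50 mm high; round body 64 mm across at the rim (below), 57 at the top; loop handle 12 mm thick toward its own -y. Origin at table height, mid-outline; the body's axis lies 13.5 mm along +y; z up. Grasp across the body along x, pads about 27 mm above the table. Shares three places with small_glass and shaker.
- mug_rim (a point): Centre of the mug's mouth: on the axis of its round body, in the plane of the rim (which is below; 0 mm above the table at the start). Axes as mug.
- mug_handle (a point): Outer part of the mug's handle, 53.5 mm from the body's axis along the mug's -y, 18 mm above the rim plane.
- small_glass: Bystander: small clear glass, 48 mm across, 61 mm high. Origin: centre of its foot.
- shaker: Bystander: shaker with a grey domed top, 44 mm across, 90 mm high. Origin: centre of its foot.
- glass_a: Bystander, fixed: clear tumbler upside down, 81 mm across, 91 mm high, in the row between the mug and the unit. Origin: centre of its underside.
- glass_b: Bystander, fixed: as glass_a, farther from the robot.
- bowls: Bystander, fixed: stack of white bowls, 140 mm across, 97 mm high, at the far end of that row. Origin: centre of its underside.

How it is judged:
By the outcome, as a careful person would: the job done as asked, in the order asked, and still so for the second after the job is handed in, while the arm keeps its last pose, push and grip.
It also fails if it takes over 61 s, if anything falls off the work surface, if the arm or the gripper's body presses on something with over 40 N, if the wrist force passes 120 N, or if a joint passes its speed limit or range.

ROBOT

A 7-joint arm with a two-finger parallel gripper is mounted at the origin on a cart in front of the work surface, level with it; the furniture and walls round the work are solid. World frame = base frame: x ahead of the robot, y to its left, z up, the work surface at z = 0. Lengths are in m, angles in rad, forces in N, time in s.
With the tool pointing down it reaches from about 0.4 to 0.9 m from the base axis. Payload 5.5 kg.
Tool frame: the origin (TCP) lies midway between the tips of the shut fingers; the grasp point (between the pads) lies 19 mm behind it; z points along the fingers, y is the line along which they close (so a half turn about z gives the same grasp; the last joint's range is limited). The gripper opens to 85 mm and grips with 20 to 120 N. Pads are 22 mm wide; open, the fingers measure 114 mm over their backs; the gripper's body (76 mm by 85 mm) begins 54 mm behind the grasp point. The pads swing forward as they close: fully open they stand 13 mm farther back than shut.
Start: joints at [-0.855, 0.501, -0.427, 1.55, 0.221, 1.138, -0.21], TCP at [0.284, 0.585, 0.231] pointing down, gripper open.
Joint ranges: [-2.88, 2.88], [-0.31, 2.03], [-1.54, 1.56], [0.2, 2.42], [-1.41, 4.55], [0.19, 2.02], [-2.57, 2.57]. Speed limits (rad/s): [2.57, 2.57, 3.14, 3.14, 3.14, 3.14, 3.14].

INTERFACE

Orientations are given as a 3x3 rotation matrix whose columns are the frame's x, y, z axes.
In Python, from station import * gives the robot as it stands.
- The arm moves only by the shell command python3 -m jog 'ROWS' [FORCE]. ROWS is JSON, a list of rows, each a list of 5 numbers: the opening, from 0 (shut) to 1 (fully open), then the shift along the tool's x, y, z normalised to -1 to 1, where 1 is 20 mm, then the turn about the tool's z normalised to -1 to 1, where 1 is 0.08 rad. In form: [[fingers, dx, dy, dz, twist], ...]. A call has 1 to 8 rows; each row shifts and turns the commanded pose from where the row before left it, along the tool's axes as they then stand; what a row does not reach is not made up. A row lasts 1/8 s, in which the tool goes at most 62.5 mm and 10.7 degrees, less where a joint would pass 70% of its speed; a pose out of reach is approached as far as the arm can. A call with a number of a shift or a turn outside -1 to 1 is refused whole. A call with a gripper value outside its range is refused whole. The fingers move at their own pace and stop on an object; FORCE is the grip in N (left out, the last holds). Time passes only in rows, so rows that do not move let the fingers close. It gives the time, the measured TCP pose, the force, the opening and the grip force at its end, in the units of the state.
- state(): the state, without advancing time (a new reading comes with each control period).
- capture(name): name is "scene" or "side" or "wrist"; returns (picture, depth): 400x640x3 uint8, red, green, blue; 400x640 float32, m along the optical axis (not along the pixel's ray), 0 where there is no reading.
- camera_info(name): a dict with "fx", "fy", "cx", "cy" (pixels), "R" (3x3) and "t" (3): a world point X has camera coordinates R X + t. Camera axes: x right, y down, z forward; pixel columns grow to the right and rows downward; lengths in m; the calibration is good to about 2 mm. A picture is of the moment at which its call begins: read the wrist's pose just before it. camera_info takes no time and is no camera call; for the wrist camera it gives the pose at the moment of the call.
- hand_in(): hands the job in; it is judged then, once.
The state is a dict: "time": time; "joint_pos": joint angles; "dq": joint speeds; "tau": joint torques, N m; "tcp_pos": TCP position; "tool_rot": TCP orientation; "wrist_force": force on the tool from outside, world axes, zero at the start; "wrist_torque": the same for the moment, N m; "opening": finger opening in m; "grip_force": force on a finger pad.
Only numpy, scipy, OpenCV 4.12 (cv2) and the standard library are available. Lean on these libraries where they do the work, as an engineer would, in place of code of your own. Each camera call takes 0.05 s, during which the arm holds its last target. There are 200 camera calls.

## Working session

There is one attempt and no reset: what is moved stays moved. The work goes in short steps, Python scripts to look and compute and a shell command to move; the robot and the scene stay as the last step left them, time stands still between calls to the robot, and variables do not carry over. Pictures are saved under pics/ and viewed, at most 10 in all, crops included, and the job is handed in when it is done.

```bash
mkdir -p pics
python3 - <<'E'
from station import *
import cv2,numpy as np
s=state();print(s)
for n in ("scene","side"):
    p,d=capture(n);cv2.imwrite(f"pics/{n}0.png",p[:,:,::-1]);np.savez(f"{n}0.npz",p=p,d=d)
    c=camera_info(n);print(n,{k:np.round(v,3).tolist() for k,v in c.items()}, (d>0).mean())
E
```

```text
{'time': 0.0, 'joint_pos': array([-0.8547948 ,  0.50182206, -0.42676624,  1.55146157,  0.22080528,
        1.13831048, -0.21027378]), 'dq': array([ 2.88166143e-04, -5.24484148e-04,  2.27805279e-05,  1.72335466e-03,
       -1.57219814e-04,  2.64573866e-03,  1.62703438e-03]), 'tau': array([ 4.09423310e-04, -5.69539332e+01, -5.81560314e+00, -2.80929118e+01,
        1.06787132e-02,  1.24210602e-02,  5.97173084e-06]), 'tcp_pos': array([0.28411614, 0.58383833, 0.23026851]), 'tool_rot': array([[-8.99252846e-01,  4.37428317e-01, -8.86869177e-04],
       [ 4.37429214e-01,  8.99251178e-01, -1.73249134e-03],
       [ 3.96773802e-05, -1.94589026e-03, -9.99998106e-01]]), 'wrist_force': array([-1.03660303,  0.47086085,  0.31524212]), 'wrist_torque': array([-0.02626913, -0.04484138, -0.04342023]), 'grip_force': 0.0, 'opening': 0.08522051961020448}
scene {'fx': 431.697, 'fy': 431.697, 'cx': 314.344, 'cy': 203.65, 'R': [[-0.545, -0.838, -0.021], [-0.403, 0.284, -0.87], [0.735, -0.466, -0.493]], 't': [0.434, 0.248, 0.61]} 0.995953125
side {'fx': 381.962, 'fy': 381.962, 'cx': 316.832, 'cy': 199.184, 'R': [[0.991, 0.133, -0.021], [0.045, -0.471, -0.881], [-0.127, 0.872, -0.473]], 't': [-0.619, 0.083, 1.032]} 0.9961171875
```

View pics/scene0.png

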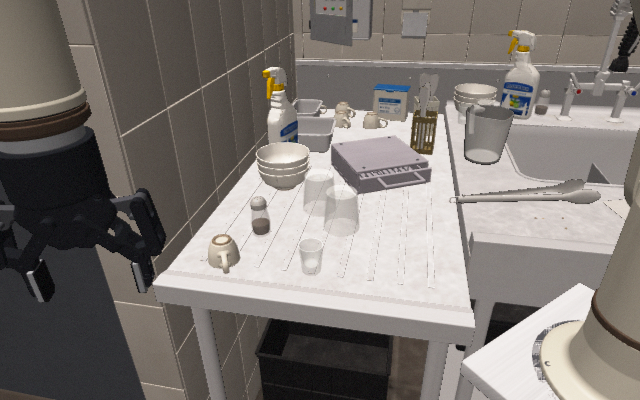

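View pics/side0.png

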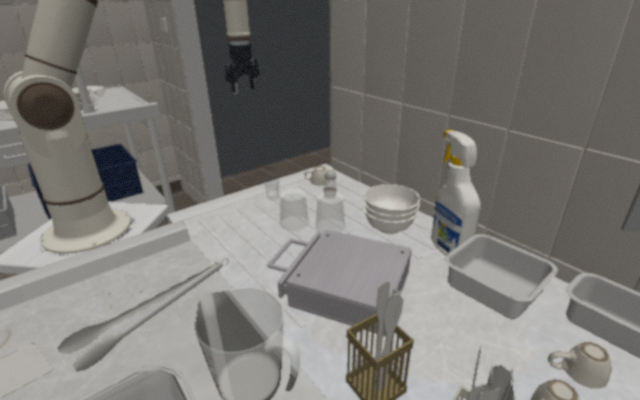

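The scene view shows the mug at (223,250) with its handle toward the camera, the shaker at (260,215), the small glass at (311,257) and the row at (283,165), (318,190) and (341,210). The drip unit is at (380,162) and its handle bar at about (405,182). The side view shows the unit and its handle at (285,252).

```bash
cat > h.py <<'E'
import numpy as np,cv2
from station import *
def cloud(d,c):
    v,u=np.mgrid[:400,:640]
    P=np.stack([(u-c["cx"])/c["fx"]*d,(v-c["cy"])/c["fy"]*d,d],-1)
    W=(P-np.array(c["t"]))@np.array(c["R"])
    W[d<=0]=np.nan
    return W
def cast(u,v,c,z):
    R=np.array(c["R"]);o=-R.T@np.array(c["t"])
    r=R.T@np.array([(u-c["cx"])/c["fx"],(v-c["cy"])/c["fy"],1]);return o+r*(z-o[2])/r[2]
E
python3 - <<'E'
from h import *
for n in ("scene","side"):
    f=np.load(n+"0.npz");c=camera_info(n);W=cloud(f["d"],c);p=f["p"]
    print(n,"cam",np.round(-np.array(c["R"]).T@c["t"],3))
    x0=[("mug",223,250),("shk",260,215),("sg",311,257),("bowl",283,150),("ga",341,190),("gb",318,175),("unit",380,160),("hnd",405,182)] if n=="scene" else [("unit",345,260),("hnd",275,255),("mug",320,172),("bowl",392,195),("table",450,330)]
    for nm,u,v in x0: print(nm,np.round(W[v,u],3))
    np.save(n+"W.npy",W)
    X,Y,Z=W[...,0],W[...,1],W[...,2]
    # top view
    m=(X>.3)&(X<1.1)&(Y>-.5)&(Y<.5)&(Z>-.02)&(Z<.15)
    t=np.zeros((500,500,3),np.uint8)
    ii=np.clip(((1.1-X[m])/.0016).astype(int),0,499);jj=np.clip(((.4-Y[m])/.0016).astype(int),0,499)
    hs=np.clip(Z[m]/.1*255,0,255).astype(np.uint8)
    t[ii,jj]=cv2.applyColorMap(hs[:,None],cv2.COLORMAP_JET)[:,0]
    cv2.imwrite(f"pics/top_{n}.png",t)
a=np.hstack([cv2.imread("pics/top_scene.png"),cv2.imread("pics/top_side.png")]);cv2.imwrite("pics/top.png",cv2.resize(a,(800,400)))
E
```

```text
scene cam [-0.112  0.577  0.525]
mug [0.562 0.362 0.04 ]
shk [0.615 0.254 0.055]
sg [0.436 0.24  0.048]
bowl [0.856 0.061 0.076]
ga [0.555 0.086 0.09 ]
gb [0.645 0.086 0.091]
unit [ 0.667 -0.121  0.067]
hnd [ 0.557 -0.107  0.052]
side cam [ 0.74  -0.778  0.548]
unit [ 0.703 -0.146  0.066]
hnd [ 0.551 -0.126  0.053]
mug [0.59  0.338 0.043]
bowl [0.81  0.149 0.068]
table [ 0.904 -0.248 -0.   ]
```

View pics/top.png

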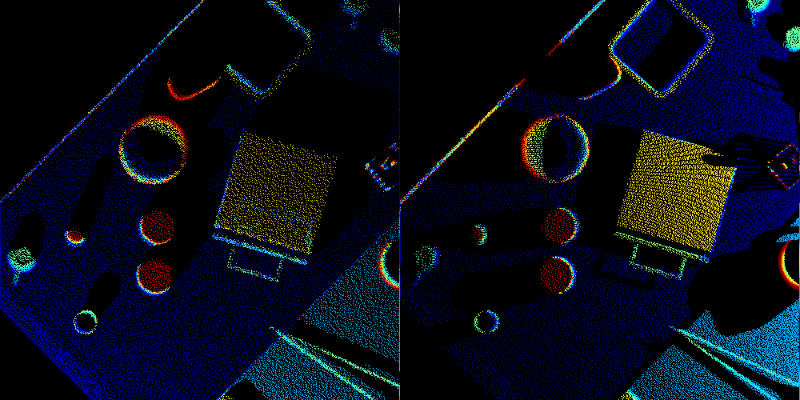

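The top view shows the unit's top, with a panel and handle facing roughly -x and rotated a bit, plus the mug at the left with its handle toward -x, the row, and the small glass. Next I fit these.

```bash
cat > fit.py <<'E'
from h import *
from scipy.optimize import least_squares
Ws=np.load("sceneW.npy").reshape(-1,3);Wd=np.load("sideW.npy").reshape(-1,3)
def sel(W,x0,x1,y0,y1,z0,z1):
    with np.errstate(invalid="ignore"): return W[(W[:,0]>x0)&(W[:,0]<x1)&(W[:,1]>y0)&(W[:,1]<y1)&(W[:,2]>z0)&(W[:,2]<z1)]
def circ(P):
    r=least_squares(lambda q:np.hypot(P[:,0]-q[0],P[:,1]-q[1])-q[2],[*np.median(P[:,:2],0),.03],loss="soft_l1",f_scale=.002).x
    return np.round(r,4)
for n,W in (("scene",Ws),("side",Wd)):
    t=sel(W,.55,.88,-.3,0,.063,.071)
    r=cv2.minAreaRect((t[:,:2]*1000).astype(np.float32));print(n,"unit",r,len(t),np.round(t[:,2].mean(),4))
    h=sel(W,.5,.62,-.2,-.03,.044,.056)
    print(" box",np.round(cv2.boxPoints(r)).tolist())
    a=np.deg2rad(r[2]) ; a=(a+np.pi/4)%(np.pi/2)-np.pi/4
    ex=np.array([np.cos(a),np.sin(a)]);ey=np.array([-ex[1],ex[0]]);c=np.array(r[0])/1000
    q=np.c_[(sel(W,.45,.9,-.35,.05,.03,.075)[:,:2]-c)@np.c_[ex,ey],sel(W,.45,.9,-.35,.05,.03,.075)[:,2]]
    print(" yaw",a)
    for lo in np.arange(-.2,-.09,.005):
        k=q[(q[:,0]>=lo)&(q[:,0]<lo+.005)&(abs(q[:,1])<.11)]
        if len(k): print("  %.3f n%d y %.3f..%.3f z %.3f..%.3f"%(lo,len(k),*np.percentile(k[:,1],[2,98]),*np.percentile(k[:,2],[2,98])))
for n,W in (("scene",Ws),("side",Wd)):
    for nm,b in dict(mugtop=(.5,.66,.3,.45,.047,.053),mugmid=(.56,.66,.3,.45,.02,.045),shk=(.59,.66,.2,.29,.06,.08),sg=(.4,.5,.19,.27,.03,.06),ga=(.5,.59,.04,.14,.03,.085),gb=(.6,.69,.04,.14,.03,.085),bowl=(.7,.9,.01,.18,.06,.1)).items():
        P=sel(W,*b)
        if len(P)>8: print(n,nm,len(P),circ(P),"x",np.round(np.percentile(P[:,0],[2,98]),3),"y",np.round(np.percentile(P[:,1],[2,98]),3))
P=sel(Ws,.48,.66,.3,.45,.008,.06)
for lo in np.arange(.5,.62,.01):
    k=P[(P[:,0]>=lo)&(P[:,0]<lo+.01)]
    if len(k):print("%.2f n%d y %.3f %.3f %.3f z %.3f %.3f"%(lo,len(k),k[:,1].min(),k[:,1].mean(),k[:,1].max(),k[:,2].min(),k[:,2].max()))
E
python3 fit.py
```

```text
scene unit ((715.7748413085938, -153.00567626953125), (200.85597229003906, 203.01596069335938), 73.88297271728516) 2201 0.0668
 box [[590.0, -221.0], [785.0, -278.0], [841.0, -85.0], [646.0, -28.0]]
 yaw -0.2812951917171289
  -0.175 n60 y -0.049..0.052 z 0.045..0.053
  -0.170 n94 y -0.050..0.053 z 0.044..0.054
  -0.165 n22 y -0.048..0.054 z 0.047..0.054
  -0.160 n8 y -0.050..0.054 z 0.046..0.053
  -0.155 n10 y -0.051..0.054 z 0.047..0.053
  -0.150 n11 y -0.052..0.054 z 0.047..0.053
  -0.145 n10 y -0.052..0.055 z 0.048..0.053
  -0.140 n12 y -0.052..0.054 z 0.047..0.053
  -0.135 n9 y -0.050..0.054 z 0.047..0.053
  -0.130 n9 y -0.049..0.062 z 0.036..0.054
  -0.125 n373 y -0.092..0.094 z 0.031..0.056
  -0.120 n281 y -0.096..0.097 z 0.031..0.057
  -0.115 n34 y -0.089..0.093 z 0.049..0.056
  -0.105 n36 y -0.094..0.099 z 0.035..0.068
  -0.100 n221 y -0.098..0.099 z 0.036..0.068
  -0.095 n98 y -0.095..0.099 z 0.036..0.069
  -0.090 n83 y -0.094..0.099 z 0.045..0.069
side unit ((717.310302734375, -155.50010681152344), (201.7179718017578, 199.86915588378906), 73.6688461303711) 5807 0.0655
 box 
[... 1584 characters left out ...]
.478] y [0.204 0.25 ]
side ga 540 [0.5488 0.0892 0.0364] x [0.514 0.585] y [0.05  0.087]
side gb 548 [0.6478 0.0824 0.0359] x [0.614 0.683] y [0.044 0.076]
side bowl 1481 [0.8028 0.0875 0.0637] x [0.738 0.867] y [0.023 0.155]
0.50 n1 y 0.400 0.400 0.400 z 0.008 0.008
0.51 n5 y 0.393 0.407 0.417 z 0.008 0.010
0.52 n15 y 0.368 0.386 0.435 z 0.008 0.025
0.53 n70 y 0.364 0.376 0.440 z 0.008 0.034
0.54 n26 y 0.362 0.377 0.432 z 0.008 0.036
0.55 n145 y 0.338 0.355 0.376 z 0.008 0.038
0.56 n267 y 0.329 0.358 0.382 z 0.010 0.051
0.57 n152 y 0.326 0.365 0.386 z 0.009 0.052
0.58 n108 y 0.326 0.365 0.387 z 0.009 0.052
0.59 n68 y 0.338 0.359 0.386 z 0.013 0.051
0.60 n12 y 0.347 0.355 0.364 z 0.048 0.051
```

```bash
python3 -m jog '[[1,-0.5,-0.5,0,0],[1,-1,-0.9,0,0],[1,-1,-0.9,0,0],[1,-1,-0.9,0,0],[1,-1,-0.9,0,0],[1,-1,-0.9,0,0],[1,-1,-0.9,0,0],[1,-1,-0.9,0,0]]'
python3 -m jog '[[1,-1,-0.9,0,0],[1,-1,-0.9,0,0],[1,-1,-0.9,0,0],[1,-1,-0.9,0,0],[1,-1,-0.9,0,0],[1,-1,-0.9,0,0],[1,-1,-0.9,0,0],[1,-1,-0.9,0,0]]'
```

```text
time: 1.1
tcp_pos: [0.3602, 0.3945, 0.2312]
tool_rot: [[-0.899, 0.438, 0.0], [0.438, 0.899, -0.001], [-0.0, -0.001, -1.0]]
wrist_force: [-0.1, 0.1, 0.2]
opening: 0.0854
grip_force: 0.0
time: 2.1
tcp_pos: [0.4405, 0.1952, 0.2312]
tool_rot: [[-0.899, 0.438, -0.0], [0.438, 0.899, -0.0], [-0.0, -0.0, -1.0]]
wrist_force: [0.1, 0.5, 0.4]
opening: 0.0855
grip_force: 0.0
```

```bash
python3 -m jog '[[1,-1,-0.95,0,0],[1,-1,-0.95,0,0],[1,-1,-0.95,0,0],[1,-1,-0.95,0,0],[1,-1,-0.95,0,0],[1,-1,-0.95,0,0],[1,-1,-0.95,0,0],[1,-1,-0.95,0,0]]'
python3 -m jog '[[1,-1,-0.9,0,0],[1,-1,-0.9,0,0],[1,-0.8,-0.8,0,0],[1,-0.5,-0.5,0,0],[1,0,0,0,1],[1,0,0,0,1],[1,0,0,0,1],[1,0,0,0,1]]'
python3 -m jog '[[1,0,0,0,1],[1,0,0,0,1],[1,0,0,0,1],[1,0,0,0,1],[1,0,0,0,1],[1,0,0,0,1],[1,0,0,0,1],[1,0,0,0,1]]'
python3 -m jog '[[1,0,0,0,1],[1,0,0,0,1],[1,0,0,0,1],[1,0,0,0,1],[1,0,0,0,1],[1,0,0,0,0.5],[1,0,0,0,0]]'
python3 - <<'E'
from h import *
s=state();c=camera_info("wrist");p,d=capture("wrist");cv2.imwrite("pics/w1.png",p[:,:,::-1])
W=cloud(d,c).reshape(-1,3);np.save("w1.npy",W)
print(s["joint_pos"].round(2),s["tcp_pos"],np.degrees(np.arctan2(*s["tool_rot"][1::-1,1])))
C=np.array([.7165,-.1543]);ex=np.array([np.cos(-.283),np.sin(-.283)]);ey=np.array([-ex[1],ex[0]])
q=(W[:,:2]-C)@np.c_[ex,ey];z=W[:,2]
m=(abs(q[:,1])<.07)&(q[:,0]>-.19)&(q[:,0]<-.13)&(z>.04)&(z<.06)
b=q[m]
print(len(b))
k=b[(b[:,0]<np.percentile(b[:,0],1)+.012)]
print("bar x",np.percentile(k[:,0],[2,50,98]),"y",np.percentile(k[:,1],[1,99]),"slope",np.polyfit(k[:,1],k[:,0],1))
m=(abs(q[:,1])<.11)&(q[:,0]>-.14)&(q[:,0]<-.10)&(z>.05)&(z<.06);print("panel x",np.percentile(q[m,0],[2,50,98]),"y",np.percentile(q[m,1],[1,99]))
E
```

```text
time: 3.1
tcp_pos: [0.5174, -0.0113, 0.2312]
tool_rot: [[-0.899, 0.438, -0.0], [0.438, 0.899, -0.0], [0.0, -0.0, -1.0]]
wrist_force: [-0.9, 0.7, 0.7]
opening: 0.0852
grip_force: 0.0
time: 4.1
tcp_pos: [0.5497, -0.0941, 0.2312]
tool_rot: [[-0.714, 0.7, -0.0], [0.7, 0.714, 0.0], [0.001, -0.0, -1.0]]
wrist_force: [-0.6, -0.3, -0.0]
opening: 0.0853
grip_force: 0.0
time: 5.1
tcp_pos: [0.5497, -0.094, 0.2312]
tool_rot: [[-0.155, 0.988, -0.0], [0.988, 0.155, 0.0], [0.0, -0.0, -1.0]]
wrist_force: [-0.0, -0.3, -0.5]
opening: 0.0852
grip_force: 0.0
time: 5.98
tcp_pos: [0.5498, -0.094, 0.2312]
tool_rot: [[0.278, 0.961, -0.0], [0.961, -0.278, 0.0], [0.0, -0.0, -1.0]]
wrist_force: [-0.5, -0.3, -0.1]
opening: 0.0853
grip_force: 0.0
[-0.01  0.3   0.16  1.8  -0.05  1.04 -0.11] [ 0.54976448 -0.09398611  0.23120837] -16.118970318064147
1407
bar x [-0.17080748 -0.16593398 -0.16002002] y [-0.05028573  0.05612574] slope [-0.00294474 -0.16591621]
panel x [-0.13703144 -0.11746814 -0.11126433] y [-0.09110678  0.09766732]
```

```bash
python3 -m jog '[[0.4,-0.54,0.48,0,0],[0.4,0,0,1,0],[0.4,0,0,1,0],[0.4,0,0,1,0],[0.4,0,0,1,0],[0.4,0,0,1,0],[0.4,0,0,0.5,0],[0.4,0,0,0,0]]' 40
python3 - <<'E'
from h import *
s=state();p,d=capture("wrist");cv2.imwrite("pics/w2.png",p[:,:,::-1])
print(s["tcp_pos"],s["opening"])
E
```

```text
time: 7.02
tcp_pos: [0.5561, -0.1078, 0.1207]
tool_rot: [[0.279, 0.96, -0.001], [0.96, -0.279, -0.0], [-0.0, -0.001, -1.0]]
wrist_force: [-0.0, 0.4, -0.8]
opening: 0.0345
grip_force: 0.0
[ 0.55607056 -0.10778409  0.12067501] 0.034507438106200584
```

View pics/w2.png

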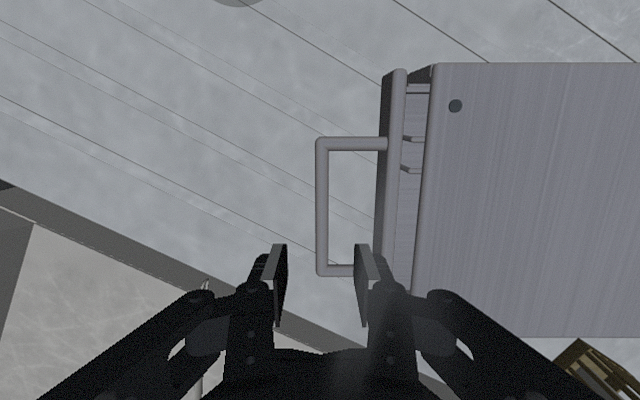

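The bar (column 321) lies centred between the fingers (280 and 360), so I go down, close and start pulling.

```bash
python3 -m jog '[[0.4,0,0,1,0],[0.4,0,0,1,0],[0.4,0,0,1,0],[0.4,0,0,1,0],[0.4,0,0,0.3,0],[0.4,0,0,0,0],[0,0,0,0,0],[0,0,0,0,0]]' 40
python3 -m jog '[[0,0,0,0,0],[0,0,0,0,0],[0,0,-0.3,0,0],[0,0,-0.6,0,0],[0,0,-0.6,0,0],[0,0,-0.6,0,0]]' 40
```

```text
time: 8.07
tcp_pos: [0.5573, -0.1074, 0.0364]
tool_rot: [[0.278, 0.96, 0.002], [0.96, -0.278, -0.0], [0.0, 0.002, -1.0]]
wrist_force: [-0.3, -1.2, 3.4]
opening: 0.0084
grip_force: 39.0
time: 8.82
tcp_pos: [0.5169, -0.0957, 0.0363]
tool_rot: [[0.278, 0.96, 0.003], [0.96, -0.278, -0.001], [0.0, 0.003, -1.0]]
wrist_force: [2.1, -1.4, 7.4]
opening: 0.008
grip_force: 39.9
```

```bash
python3 -m jog '[[0,0,-0.6,0,0],[0,0,-0.6,0,0],[0,0,-0.6,0,0],[0,0,-0.6,0,0]]' 40
python3 -m jog '[[0,0,-0.3,0,0],[0,0,-0.3,0,0],[0,0,-0.2,0,0]]' 40
python3 -m jog '[[0,0,-0.2,0,0],[0,0,-0.1,0,0]]' 40
```

```text
time: 9.32
tcp_pos: [0.4709, -0.0824, 0.0363]
tool_rot: [[0.278, 0.96, 0.003], [0.96, -0.278, -0.001], [0.0, 0.003, -1.0]]
wrist_force: [2.2, -1.2, 7.4]
opening: 0.0085
grip_force: 39.9
time: 9.7
tcp_pos: [0.4629, -0.08, 0.0367]
tool_rot: [[0.279, 0.96, 0.017], [0.96, -0.279, -0.004], [0.001, 0.018, -1.0]]
wrist_force: [25.8, -9.2, -28.5]
opening: 0.0079
grip_force: 38.5
time: 9.95
tcp_pos: [0.4628, -0.08, 0.0368]
tool_rot: [[0.279, 0.96, 0.027], [0.96, -0.279, -0.007], [0.001, 0.028, -1.0]]
wrist_force: [37.5, -12.8, -42.9]
opening: 0.0081
grip_force: 38.2
```

```bash
python3 -m jog '[[0,0,0.3,0,0],[0,0,0,0,0]]' 40
```

```text
time: 10.2
tcp_pos: [0.4629, -0.08, 0.0366]
tool_rot: [[0.279, 0.96, 0.016], [0.96, -0.279, -0.004], [0.001, 0.016, -1.0]]
wrist_force: [19.5, -6.0, -16.3]
opening: 0.0083
grip_force: 40.6
```

```bash
python3 -m jog '[[0,0,0.25,0,0],[0,0,0,0,0],[0.4,0,0,0,0],[0.4,0,0,0,0],[0.4,0,0,-0.3,0],[0.4,0,0,-1,0],[0.4,0,0,-1,0],[0.4,0,0,-1,0]]' 40
python3 -m jog '[[0.6,0,0,-1,0],[1,0,0,-1,0],[1,0,0,-1,0],[1,0,0,-1,0],[1,0,0,-1,0],[1,0,0,-1,0],[1,0,0,-1,0],[1,0,0,0,0]]'
python3 - <<'E'
from h import *
s=state();print(s["tcp_pos"],s["joint_pos"].round(2))
for n in ("scene","side","wrist"):
    c=camera_info(n);p,d=capture(n);cv2.imwrite(f"pics/{n}3.png",p[:,:,::-1]);W=cloud(d,c);np.save(n+"W3.npy",W)
    W=W.reshape(-1,3)
    C=np.array([.7165,-.1543]);ex=np.array([np.cos(-.283),np.sin(-.283)]);ey=np.array([-ex[1],ex[0]])
    q=(W[:,:2]-C)@np.c_[ex,ey];z=W[:,2]
    m=(abs(q[:,1])<.04)&(q[:,0]>-.3)&(q[:,0]<-.25)&(z>.043)&(z<.055)
    print(n,"bar",m.sum(),np.percentile(q[m,0],[2,50,98]) if m.sum() else 0)
    m=(abs(q[:,1])<.1)&(q[:,0]>-.25)&(q[:,0]<-.19)&(z>.05)&(z<.06)
    print(n,"panel",m.sum(),np.percentile(q[m,0],[2,50,98]),np.percentile(q[m,1],[1,99]) if m.sum() else 0)
i=cv2.imread("pics/scene3.png")[130:250,250:480];i=cv2.resize(i,None,fx=1.75,fy=1.75);w=cv2.resize(cv2.imread("pics/wrist3.png"),(800,500))[:380];
o=np.zeros((600,800,3),np.uint8);o[:380]=w;o[390:390+i.shape[0],:i.shape[1]]=i;cv2.imwrite("pics/c3.png",o)
E
```

```text
time: 11.2
tcp_pos: [0.4587, -0.079, 0.102]
tool_rot: [[0.278, 0.961, -0.001], [0.961, -0.278, 0.0], [-0.0, -0.001, -1.0]]
wrist_force: [-0.2, 0.5, -0.3]
opening: 0.0344
grip_force: 0.0
time: 12.2
tcp_pos: [0.46, -0.0791, 0.2426]
tool_rot: [[0.278, 0.961, 0.003], [0.961, -0.278, 0.0], [0.001, 0.003, -1.0]]
wrist_force: [0.3, 0.9, -0.4]
opening: 0.0855
grip_force: 0.0
[ 0.45996231 -0.07912162  0.24256221] [-0.04  0.12  0.17  2.   -0.02  1.02 -0.14]
scene bar 146 [-0.27116316 -0.26817727 -0.26260047]
scene panel 346 [-0.244537   -0.21856366 -0.1983306 ] [-0.09279584  0.09612204]
side bar 116 [-0.26643387 -0.26059772 -0.25773888]
side panel 327 [-0.24441836 -0.2119599  -0.19892384] [-0.0973222   0.09078828]
wrist bar 637 [-0.26885242 -0.26433817 -0.25951578]
wrist panel 2051 [-0.2465641  -0.2155035  -0.19734586] [-0.09113139  0.09746025]
```

View pics/c3.png

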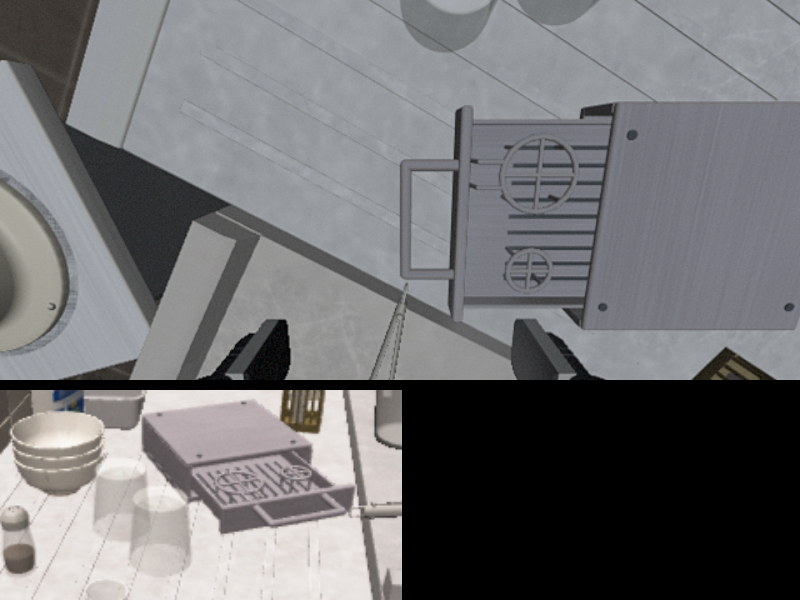

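The wrist view shows the tray pulled out, the larger ring centred at about raw pixel (431,138) with its guide wires toward the panel, and the smaller ring to its right. The glass row is untouched. Next I fit the ring, then look at the mug.

Run:
```python
from h import *
from scipy.optimize import least_squares
C=np.array([.7165,-.1543]);ex=np.array([np.cos(-.283),np.sin(-.283)]);ey=np.array([-ex[1],ex[0]])
for n in ("scene","side","wrist"):
    W=np.load(n+"W3.npy").reshape(-1,3)
    q=(W[:,:2]-C)@np.c_[ex,ey];z=W[:,2]
    g=np.array([-.15,.03])
    for it in range(6):
        r=np.hypot(*(q-g).T)
        m=(abs(r-.0295)<(.008 if it<3 else .005))&(z>.047)&(z<.057)&~((q[:,0]<g[0]-.02)&(abs(q[:,1]-g[1])<.014))
        if m.sum()<10: break
        g=least_squares(lambda a:np.hypot(*(q[m]-a).T)-.0295,g,loss="soft_l1",f_scale=.001).x
    wires=(z>.047)&(z<.057)&(q[:,0]<g[0]-.036)&(q[:,0]>g[0]-.05)&(abs(q[:,1]-g[1])<.02)
    y=q[wires,1]-g[1]
    print(n,m.sum(),"unit",g.round(4),"world",(C+ex*g[0]+ey*g[1]).round(4),"z",np.median(z[m]).round(4),"wires",wires.sum(),np.round([np.median(y[y>0]),np.median(y[y<0])],4))
s=state()
for t in ([.5825,.356],[.5725-.01,-.112+.03]):
    print(t,(s["tool_rot"].T@(np.array([*t,s["tcp_pos"][2]])-s["tcp_pos"])/.02).round(2))
```

```text
scene 105 unit [-0.1509  0.0436] world [ 0.5838 -0.0703] z 0.0517 wires 17 [ 0.011  -0.0113]
side 139 unit [-0.1467  0.0402] world [ 0.5868 -0.0748] z 0.0506 wires 18 [ 0.0127 -0.0103]
wrist 812 unit [-0.1487  0.0443] world [ 0.5861 -0.0702] z 0.0516 wires 104 [ 0.0115 -0.0107]
[0.5825, 0.356] [ 2.261e+01 -1.000e-01 -1.000e-02]
[0.5625, -0.082] [ 1.3   5.03 -0.01]
```

```bash
python3 -m jog '[[1,0.5,0,0,0],[1,1,0,0,0],[1,1,0,0,0],[1,1,0,0,0],[1,1,0,0,0],[1,1,0,0,0],[1,1,0,0,0],[1,1,0,0,0]]'
python3 -m jog '[[1,1,0,0,0],[1,1,0,0,0],[1,1,0,0,0],[1,1,0,0,0],[1,1,0,0,0],[1,1,0,0,0],[1,1,0,0,0],[1,1,0,0,0]]'
python3 -m jog '[[1,1,0,0,0],[1,1,0,0,0],[1,1,0,0,0],[1,1,0,0,0],[1,1,0,0,0],[1,1,0,0,0],[1,0.8,0,0,0],[1,0,0,0,-1]]'
python3 -m jog '[[1,0,0,0,-1],[1,0,0,0,-1],[1,0,0,0,-1],[1,0,0,0,-1],[1,0,0,0,-1],[1,0,0,0,-1],[1,0,0,0,-1],[1,0,0,0,-1]]'
python3 -m jog '[[1,0,0,0,-1],[1,0,0,0,-1],[1,0,0,0,-1],[1,0,0,0,-1],[1,0,0,0,-1],[1,0,0,0,-1],[1,0,0,0,-1],[1,0,0,0,-1]]'
python3 -m jog '[[1,0,0,0,-1],[1,0,0,0,-1],[1,0,0,0,-0.4],[1,0,0,0,0]]'
python3 - <<'E'
from h import *
s=state();c=camera_info("wrist");p,d=capture("wrist");cv2.imwrite("pics/w4.png",p[:,:,::-1]);W=cloud(d,c);np.save("w4.npy",W);np.save("w4p.npy",p)
print(s["tcp_pos"],s["joint_pos"].round(2))
E
```

```text
time: 13.35
tcp_pos: [0.5008, 0.0664, 0.2404]
tool_rot: [[0.278, 0.961, -0.002], [0.961, -0.278, 0.0], [-0.0, -0.002, -1.0]]
wrist_force: [0.1, 1.1, -0.9]
opening: 0.0856
grip_force: 0.0
time: 14.35
tcp_pos: [0.5461, 0.2199, 0.2413]
tool_rot: [[0.278, 0.96, 0.0], [0.96, -0.278, 0.0], [0.0, -0.0, -1.0]]
wrist_force: [0.1, -0.9, -0.5]
opening: 0.0855
grip_force: 0.0
time: 15.35
tcp_pos: [0.5832, 0.3516, 0.241]
tool_rot: [[0.197, 0.98, -0.0], [0.98, -0.197, 0.001], [0.001, -0.001, -1.0]]
wrist_force: [0.1, 0.4, 0.3]
opening: 0.0853
grip_force: 0.0
time: 16.35
tcp_pos: [0.5837, 0.3495, 0.2412]
tool_rot: [[-0.426, 0.905, -0.0], [0.905, 0.426, -0.0], [-0.0, -0.0, -1.0]]
wrist_force: [-0.4, 0.1, -0.2]
opening: 0.0852
grip_force: 0.0
time: 17.35
tcp_pos: [0.5838, 0.3494, 0.2412]
tool_rot: [[-0.882, 0.471, -0.0], [0.471, 0.882, -0.0], [-0.0, -0.0, -1.0]]
wrist_force: [-0.7, -0.3, -0.5]
opening: 0.0855
grip_force: 0.0
time: 17.85
tcp_pos: [0.5836, 0.3493, 0.2412]
tool_rot: [[-0.955, 0.297, -0.0], [0.297, 0.955, 0.0], [0.0, -0.0, -1.0]]
wrist_force: [-1.0, 0.3, 0.2]
opening: 0.0853
grip_force: 0.0
[0.58363396 0.34929795 0.24119875] [-0.33  0.54 -0.36  1.46  0.2   1.18  0.55]
```

View pics/w4.png

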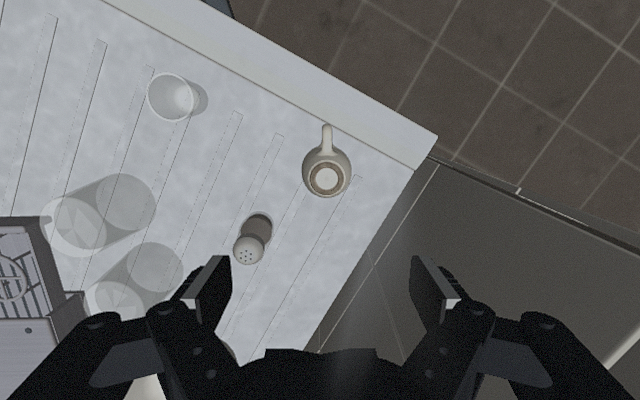

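The mug's base is at about (326,178) with its handle straight up at (327,133), and the shaker is at (249,250), clear to the left. Now I fit the mug.

Run:
```python
from h import *
from scipy.optimize import least_squares
s=state()
W=np.load("w4.npy");
w=W.reshape(-1,3);
near=(np.hypot(w[:,0]-.5825,w[:,1]-.356)<.075)&(w[:,2]>.006)&(w[:,2]<.056)
w=w[near]
print("maxz",np.percentile(w[:,2],99))
t=w[w[:,2]>.046]
(c,r)=cv2.minEnclosingCircle((t[:,:2]*1000).astype(np.float32));print("top circle",c,r)
for z0,z1 in((.025,.035),(.035,.044),(.044,.049)):
    k=w[(w[:,2]>z0)&(w[:,2]<z1)]
    g=np.array(c)/1000;rr=.032-.0035*((z0+z1)/2)/.05
    for _ in range(5):
        r=np.hypot(*(k[:,:2]-g).T);m=abs(r-rr)<.006
        f=least_squares(lambda a:np.hypot(*(k[m,:2]-a[:2]).T)-rr,g,loss="soft_l1",f_scale=.001);g=f.x
    print(z0,m.sum(),g.round(4))
g0=np.array(c)/1000
h=w[(np.hypot(*(w[:,:2]-g0).T)>.04)]
d=h[:,:2]-g0
print("handle pts",len(h),"max r",np.percentile(np.hypot(*d.T),99),"angle of mean",np.degrees(np.arctan2(*d.mean(0)[::-1])),np.percentile(h[:,2],[5,95]))
f=d[np.hypot(*d.T)>.045];print(np.degrees(np.arctan2(*f.mean(0)[::-1])),f.mean(0))
R=s["tool_rot"]
print("tool x ang",np.degrees(np.arctan2(R[1,0],R[0,0])),"shift units",(R.T@(np.array([*g0,s["tcp_pos"][2]])-s["tcp_pos"])/.02).round(3))
```

```text
maxz 0.0506447615229655
top circle (585.9834594726562, 356.5575256347656) 21.379108428955078
0.025 311 [0.5872 0.3564]
0.035 320 [0.5916 0.3547]
0.044 0 [0.586  0.3566]
handle pts 254 max r 0.07755139111827976 angle of mean 152.3067171843447 [0.00609217 0.03410348]
150.82097407349949 [-0.05134391  0.02867048]
tool x ang 162.6923212511518 shift units [-0.004  0.384 -0.   ]
```

Run:
```python
from h import *
for f in("w4.npy","sceneW.npy","sideW.npy"):
    w=np.load(f).reshape(-1,3);g=np.array([.586,.3565]) if f=="w4.npy" else np.array([.5845,.356])
    d=w[:,:2]-g;r=np.hypot(*d.T);m=(r>.038)&(r<.062)&(w[:,2]>.013)&(w[:,2]<.045)
    a=np.degrees(np.arctan2(d[m,1],d[m,0]));a=a%360;m2=abs(a-163)<30
    print(f,m2.sum(),a[m2].mean(),np.percentile(a[m2],[3,50,97]),"rmax",np.percentile(r[m][m2],98), np.percentile(w[m][m2][:,2],[5,95]))
p=np.load("w4p.npy");c=camera_info("wrist")
hsv=cv2.cvtColor(p,cv2.COLOR_RGB2HSV);roi=(slice(110,210),slice(290,365));mk=((hsv[roi][...,1]>35)&(hsv[roi][...,2]>60)).astype(np.uint8)
for y in range(10,36,4):
    x=np.where(mk[y])[0]; print(y+110,(x.min()+290,x.max()+290) if len(x) else None)
```

```text
w4.npy 188 162.81844878041446 [156.26707481 162.28783895 169.40650176] rmax 0.05797529101394322 [0.02302012 0.03459658]
sceneW.npy 88 163.39241964115843 [157.52898503 163.41792334 169.39151127] rmax 0.057507873400872205 [0.01512273 0.03437314]
sideW.npy 13 168.53140790925605 [163.39585772 169.39354138 172.54388397] rmax 0.05514643035850823 [0.01585673 0.03259781]
120 None
124 None
128 None
132 None
136 None
140 None
144 None
```

```bash
python3 -m jog '[[1,0.05,0.35,0,0],[1,0,0,1,0],[1,0,0,1,0],[1,0,0,1,0],[1,0,0,1,0],[1,0,0,1,0],[1,0,0,1,0],[1,0,0,1,0]]'
python3 -m jog '[[1,0,0,1,0],[1,0,0,1,0],[1,0,0,0.8,0],[1,0,0,0.6,0],[1,0,0,0.4,0],[1,0,0,0,0]]'
python3 - <<'E'
from h import *
s=state();c=camera_info("wrist");p,d=capture("wrist");cv2.imwrite("pics/w5.png",p[:,:,::-1])
E
```

```text
time: 18.9
tcp_pos: [0.5846, 0.3562, 0.0999]
tool_rot: [[-0.955, 0.296, -0.0], [0.296, 0.955, 0.0], [0.0, 0.0, -1.0]]
wrist_force: [0.0, 0.1, -0.0]
opening: 0.0851
grip_force: 0.0
time: 19.65
tcp_pos: [0.5844, 0.3561, 0.0248]
tool_rot: [[-0.955, 0.296, -0.001], [0.296, 0.955, -0.0], [0.001, -0.001, -1.0]]
wrist_force: [-0.2, -0.5, -0.1]
opening: 0.0856
grip_force: 0.0
```

View pics/w5.png

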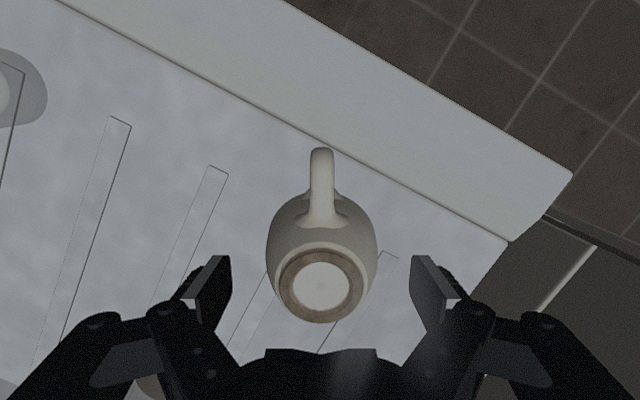

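The mug (column 321) is centred between the pads (231 and 411), with its handle straight up the picture. I lower and grip.

```bash
python3 -m jog '[[1,0,0,0.6,0],[1,0,0,0.4,0],[1,0,0,0,0],[0,0,0,0,0],[0,0,0,0,0],[0,0,0,0,0],[0,0,0,0,0],[0,0,0,0,0]]' 50
python3 -m jog '[[0,0,0,-0.3,0],[0,0,0,-0.6,0],[0,0,0,-0.8,0],[0,0,0,-0.8,0],[0,0,0,-0.8,0],[0,0,0,-0.8,0],[0,0,0,-0.8,0],[0,0,0,-0.8,0]]'
python3 -m jog '[[0,0,0,-0.8,0],[0,0,0,-0.8,0],[0,0,0,-0.8,0],[0,0,0,-0.8,0],[0,0,0,-0.4,0],[0,0,0,0,0]]'
python3 - <<'E'
from h import *
s=state();c=camera_info("wrist");p,d=capture("wrist");cv2.imwrite("pics/w6.png",p[:,:,::-1]);np.save("w6.npy",cloud(d,c))
p,d=capture("scene");cv2.imwrite("pics/s6.png",p[:,:,::-1]);np.save("s6.npy",cloud(d,camera_info("scene")))
a=cv2.imread("pics/w6.png")[100:400,120:520];b=cv2.imread("pics/s6.png")[60:360,150:550];cv2.imwrite("pics/c6.png",np.hstack([a,b]))
R=s["tool_rot"];t=np.array([.5856,-.0716,s["tcp_pos"][2]])
print((R.T@(t-s["tcp_pos"])/.02).round(2))
E
```

```text
time: 20.7
tcp_pos: [0.585, 0.3566, 0.0063]
tool_rot: [[-0.955, 0.296, 0.001], [0.296, 0.955, 0.001], [-0.001, 0.001, -1.0]]
wrist_force: [-1.7, -1.4, 5.6]
opening: 0.0584
grip_force: 53.7
time: 21.7
tcp_pos: [0.5846, 0.3562, 0.1204]
tool_rot: [[-0.955, 0.296, 0.0], [0.296, 0.955, 0.0], [-0.0, 0.0, -1.0]]
wrist_force: [-0.5, -0.7, -1.3]
opening: 0.0584
grip_force: 53.4
time: 22.45
tcp_pos: [0.585, 0.3565, 0.1921]
tool_rot: [[-0.955, 0.296, 0.001], [0.296, 0.955, 0.001], [-0.001, 0.001, -1.0]]
wrist_force: [-0.1, -0.6, -0.8]
opening: 0.0584
grip_force: 53.4
[-6.370e+00 -2.044e+01 -1.000e-02]
```

View pics/c6.png

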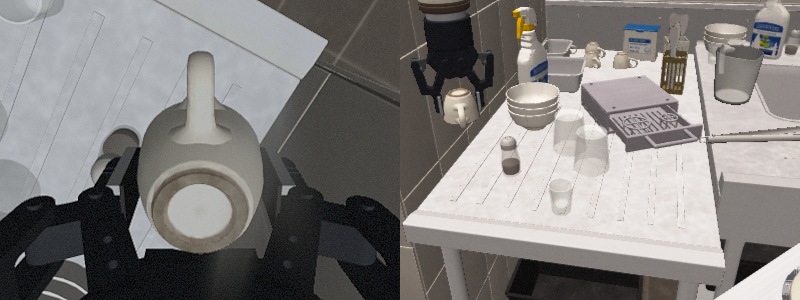

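The mug is held upright with its handle straight up the picture, and the scene view shows everything else unmoved. I carry it over the row at this height.

```bash
python3 -m jog '[[0,-0.1,-0.3,0,0],[0,-0.2,-0.6,0,0],[0,-0.27,-0.85,0,0],[0,-0.27,-0.85,0,0],[0,-0.27,-0.85,0,0],[0,-0.27,-0.85,0,0],[0,-0.27,-0.85,0,0],[0,-0.27,-0.85,0,0]]'
python3 -m jog '[[0,-0.27,-0.85,0,0],[0,-0.27,-0.85,0,0],[0,-0.27,-0.85,0,0],[0,-0.27,-0.85,0,0],[0,-0.27,-0.85,0,0],[0,-0.27,-0.85,0,0],[0,-0.27,-0.85,0,0],[0,-0.27,-0.85,0,0]]'
python3 -m jog '[[0,-0.27,-0.85,0,0],[0,-0.27,-0.85,0,0],[0,-0.27,-0.85,0,0],[0,-0.27,-0.85,0,0],[0,-0.27,-0.85,0,0],[0,-0.27,-0.85,0,0],[0,-0.2,-0.6,0,0],[0,-0.1,-0.4,0,0]]'
python3 -m jog '[[0,0,-0.2,0,0],[0,0,0,0,0]]'
python3 - <<'E'
from h import *
s=state();R=s["tool_rot"];t=np.array([.5856,-.0716,s["tcp_pos"][2]])
print(s["joint_pos"].round(2),(R.T@(t-s["tcp_pos"])/.02).round(2),np.degrees(np.arctan2(R[1,0],R[0,0])))
E
```

```text
time: 23.55
tcp_pos: [0.5858, 0.229, 0.1913]
tool_rot: [[-0.955, 0.296, 0.0], [0.296, 0.955, 0.0], [-0.0, 0.0, -1.0]]
wrist_force: [-0.1, -0.7, -1.5]
opening: 0.0578
grip_force: 53.4
time: 24.55
tcp_pos: [0.5867, 0.0864, 0.1913]
tool_rot: [[-0.955, 0.296, 0.0], [0.296, 0.955, 0.0], [-0.0, 0.0, -1.0]]
wrist_force: [0.3, -0.8, -1.6]
opening: 0.0582
grip_force: 53.4
time: 25.55
tcp_pos: [0.5873, -0.0413, 0.1913]
tool_rot: [[-0.955, 0.297, -0.0], [0.297, 0.955, 0.0], [0.0, 0.0, -1.0]]
wrist_force: [0.2, -0.7, -1.6]
opening: 0.0585
grip_force: 53.4
time: 25.8
tcp_pos: [0.586, -0.044, 0.1913]
tool_rot: [[-0.955, 0.296, -0.0], [0.296, 0.955, 0.0], [0.0, 0.0, -1.0]]
wrist_force: [-0.3, 0.2, -0.7]
opening: 0.0585
grip_force: 53.4
[ 0.25  0.41 -0.28  1.76  0.13  0.99  1.19] [-0.39 -1.33 -0.  ] 162.77931334655412
```

```bash
python3 -m jog '[[0,-0.2,-0.7,0,0],[0,-0.2,-0.6,0,-0.15],[0,0,0,0.6,0],[0,0,0,0.8,0],[0,0,0,0.8,0],[0,0,0,0.8,0],[0,0,0,0.5,0],[0,0,0,0,0]]'
python3 - <<'E'
from h import *
s=state();tp=s["tcp_pos"];print(tp,s["tool_rot"].round(3).tolist())
for n in("scene","side"):
    c=camera_info(n);p,d=capture(n);cv2.imwrite(f"pics/{n}7.png",p[:,:,::-1]);np.save(n+"7.npy",cloud(d,c));np.save(n+"7p.npy",p)
    q=np.array(c["R"])@tp+c["t"];u=int(c["fx"]*q[0]/q[2]+c["cx"]);v=int(c["fy"]*q[1]/q[2]+c["cy"]);print(n,u,v)
    i=p[max(v-65,0):v+65,u-85:u+85,::-1];i=cv2.resize(i,(400,306),interpolation=cv2.INTER_CUBIC);cv2.imwrite(f"pics/cr{n}.png",i)
cv2.imwrite("pics/c7.png",np.hstack([cv2.imread("pics/crscene.png"),cv2.imread("pics/crside.png")]))
E
```

```text
time: 26.8
tcp_pos: [0.5853, -0.0711, 0.1201]
tool_rot: [[-0.959, 0.285, -0.002], [0.285, 0.959, 0.0], [0.002, -0.0, -1.0]]
wrist_force: [0.4, -0.6, -0.4]
opening: 0.0583
grip_force: 53.4
[ 0.58530593 -0.07113211  0.12010208] [[-0.959, 0.285, -0.002], [0.285, 0.959, 0.0], [0.002, -0.0, -1.0]]
scene 387 155
side 293 215
```

View pics/c7.png

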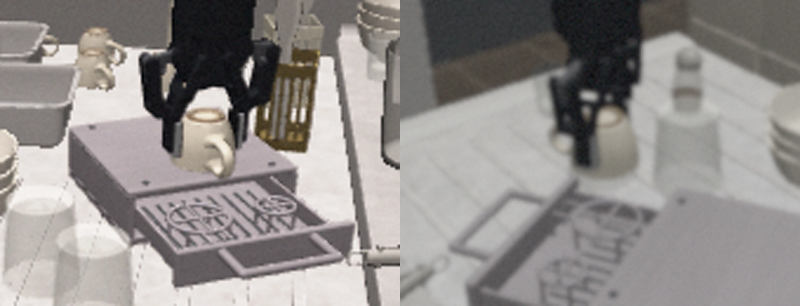

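The mug hangs over the tray in both views, with its handle toward the tray front and the rings visible below. I measure the rim and axis against the ring per camera so that calibration bias cancels.

```bash
cat > m.py <<'E'
from h import *
import sys
from scipy.optimize import least_squares
k=sys.argv[1];s=state();tp=s["tcp_pos"]
ring=dict(scene=(.5838,-.0703),side=(.5868,-.0748))
for n in("scene","side"):
    W=np.load(f"{n}{k}.npy");p=np.load(f"{n}{k}p.npy");hsv=cv2.cvtColor(p,cv2.COLOR_RGB2HSV)
    rz=tp[2]-.006
    D=W-np.array([*tp[:2],rz]);r=np.hypot(D[...,0],D[...,1])
    m=(r<.068)&(D[...,2]>-.012)&(D[...,2]<.055)&(hsv[...,1]>25)&(hsv[...,2]>70)&(hsv[...,0]<35)
    P=W[m];h=P[:,2]-rz
    print(n,m.sum(),"z low/high",np.percentile(P[:,2],[1,3,98]).round(4))
    b=P[(np.hypot(P[:,0]-tp[0],P[:,1]-tp[1])<.037)]
    hb=b[:,2]-rz
    for lo,hi in((.0,.012),(.012,.025),(.025,.045)):
        q=b[(hb>lo)&(hb<hi)]
        if len(q)<15: continue
        f=least_squares(lambda a:np.hypot(*(q[:,:2]-a[:2]).T)-a[2],[*tp[:2],.031],loss="soft_l1",f_scale=.001,bounds=([-1,-1,.026],[1,1,.034])).x
        f2=least_squares(lambda a:np.hypot(*(q[:,:2]-a[:2]).T)-.0312,tp[:2],loss="soft_l1",f_scale=.001).x
        print("  band",lo,len(q),f.round(4),"fixed r",f2.round(4),"minus ring",(f2-ring[n]).round(4),"minus tcp",(f2-tp[:2]).round(4))
    hd=P[np.hypot(P[:,0]-tp[0],P[:,1]-tp[1])>.042];d=hd[:,:2]-tp[:2]
    if len(hd): print("  handle",len(hd),np.median(np.degrees(np.arctan2(d[:,1],d[:,0]))),"z",np.percentile(hd[:,2]-rz,[3,97]))
    # lowest visible rim: silhouette bottom along near side
E
python3 m.py 7
```

```text
scene 575 z low/high [0.1165 0.1179 0.1642]
  band 0.0 90 [ 0.5858 -0.0754  0.034 ] fixed r [ 0.5844 -0.0726] minus ring [ 0.0006 -0.0023] minus tcp [-0.0019 -0.0014]
  band 0.012 101 [ 0.5847 -0.0725  0.0291] fixed r [ 0.5869 -0.0738] minus ring [ 0.0031 -0.0035] minus tcp [ 0.0006 -0.0025]
  band 0.025 207 [ 0.5863 -0.0731  0.026 ] fixed r [ 0.5916 -0.0764] minus ring [ 0.0078 -0.0061] minus tcp [ 0.0052 -0.0051]
  handle 68 163.02040239745025 z [0.00162307 0.03337502]
side 181 z low/high [0.1208 0.1215 0.1648]
  band 0.0 23 [ 0.5853 -0.0699  0.034 ] fixed r [ 0.5871 -0.0723] minus ring [0.0003 0.0025] minus tcp [ 0.0008 -0.001 ]
  band 0.012 36 [ 0.5846 -0.0693  0.034 ] fixed r [ 0.5864 -0.0715] minus ring [-0.0004  0.0033] minus tcp [ 0.     -0.0003]
  band 0.025 54 [ 0.5836 -0.0709  0.0286] fixed r [ 0.5789 -0.0712] minus ring [-0.0079  0.0036] minus tcp [-0.0074  0.    ]
```

```bash
python3 -m jog '[[0,0,0,0.3,0],[0,0,0,0.5,0],[0,0,0,0.5,0],[0,0,0,0.5,0],[0,0,0,0.4,0],[0,0,0,0.2,0],[0,0,0,0,0],[0,0,0,0,0]]'
python3 - <<'E'
from h import *
for n in("scene","side"):
    c=camera_info(n);p,d=capture(n);np.save(n+"8.npy",cloud(d,c));np.save(n+"8p.npy",p);cv2.imwrite(f"pics/{n}8.png",p[:,:,::-1])
i=cv2.resize(cv2.imread("pics/scene8.png")[100:230,310:480],(400,306),interpolation=2);j=cv2.resize(cv2.imread("pics/side8.png")[165:295,208:378],(400,306),interpolation=2)
cv2.imwrite("pics/c8.png",np.hstack([i,j]));print(state()["tcp_pos"])
E
python3 m.py 8
```

```text
time: 27.9
tcp_pos: [0.5863, -0.0714, 0.0736]
tool_rot: [[-0.959, 0.285, 0.001], [0.285, 0.959, -0.0], [-0.001, 0.0, -1.0]]
wrist_force: [-0.1, -0.3, -2.0]
opening: 0.0584
grip_force: 53.4
[ 0.58634532 -0.0713909   0.07368108]
scene 554 z low/high [0.0697 0.0712 0.1181]
  band 0.0 79 [ 0.5864 -0.0758  0.034 ] fixed r [ 0.5852 -0.0731] minus ring [ 0.0014 -0.0028] minus tcp [-0.0012 -0.0017]
  band 0.012 96 [ 0.5871 -0.0732  0.0306] fixed r [ 0.5877 -0.0736] minus ring [ 0.0039 -0.0033] minus tcp [ 0.0014 -0.0022]
  band 0.025 192 [ 0.5868 -0.0733  0.026 ] fixed r [ 0.5922 -0.0765] minus ring [ 0.0084 -0.0062] minus tcp [ 0.0059 -0.0051]
  handle 64 162.76466005277877 z [0.00405767 0.03326921]
side 172 z low/high [0.0737 0.0759 0.1172]
  band 0.0 19 [ 0.5865 -0.0708  0.033 ] fixed r [ 0.5873 -0.0726] minus ring [0.0005 0.0022] minus tcp [ 0.001  -0.0012]
  band 0.012 32 [ 0.5874 -0.0731  0.03  ] fixed r [ 0.5868 -0.0719] minus ring [0.     0.0029] minus tcp [ 0.0005 -0.0005]
  band 0.025 45 [ 0.5844 -0.0708  0.0291] fixed r [ 0.5813 -0.0715] minus ring [-0.0055  0.0033] minus tcp [-0.005  -0.0001]
  handle 4 165.61335010038 z [0.01219656 0.03691241]
```

View pics/c8.png

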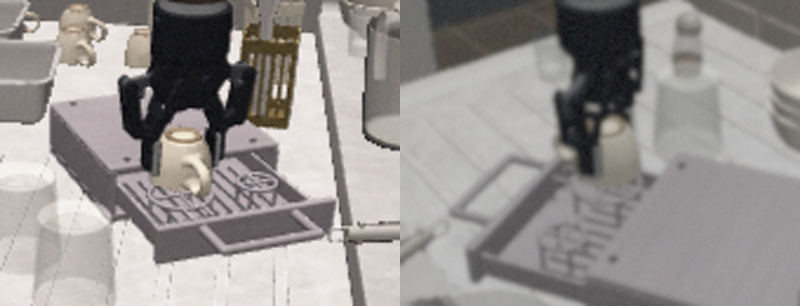

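The handle points down the tray toward its front, and the rim is about 15 mm above the ring. One last small correction follows.

```bash
python3 -m jog '[[0,0.05,0.05,0.1,-0.1],[0,0,0,0.15,0],[0,0,0,0,0],[0,0,0,0,0],[0,0,0,0,0]]'
python3 - <<'E'
from h import *
for n in("scene","side"):
    c=camera_info(n);p,d=capture(n);np.save(n+"9.npy",cloud(d,c));np.save(n+"9p.npy",p)
    W=cloud(d,c).reshape(-1,3)
    C=np.array([.7165,-.1543]);ex=np.array([np.cos(-.283),np.sin(-.283)]);ey=np.array([-ex[1],ex[0]]);q=(W[:,:2]-C)@np.c_[ex,ey];z=W[:,2]
    m=(abs(q[:,1])<.04)&(q[:,0]>-.3)&(q[:,0]<-.25)&(z>.043)&(z<.055);print(n,"bar",np.median(q[m,0]))
s=state();print(s["tcp_pos"],abs(s["dq"]).max())
E
python3 m.py 9
```

```text
time: 28.62
tcp_pos: [0.5854, -0.0702, 0.0683]
tool_rot: [[-0.961, 0.277, 0.0], [0.277, 0.961, -0.0], [-0.0, 0.0, -1.0]]
wrist_force: [0.6, 0.1, -1.3]
opening: 0.0584
grip_force: 53.4
scene bar -0.26780680674785984
side bar -0.26067915264053526
[ 0.58541466 -0.07014699  0.0683392 ] 0.0011382510785961427
scene 549 z low/high [0.0646 0.0663 0.1126]
  band 0.0 73 [ 0.5864 -0.0741  0.034 ] fixed r [ 0.5849 -0.0714] minus ring [ 0.0011 -0.0011] minus tcp [-0.0005 -0.0013]
  band 0.012 106 [ 0.5855 -0.0714  0.03  ] fixed r [ 0.5867 -0.0721] minus ring [ 0.0029 -0.0018] minus tcp [ 0.0013 -0.002 ]
  band 0.025 184 [ 0.5861 -0.0721  0.026 ] fixed r [ 0.5913 -0.0755] minus ring [ 0.0075 -0.0052] minus tcp [ 0.0058 -0.0054]
  handle 54 163.74181784032123 z [0.00557695 0.03271444]
side 180 z low/high [0.0662 0.0685 0.1119]
  band 0.0 25 [ 0.5846 -0.0694  0.034 ] fixed r [ 0.5855 -0.0723] minus ring [-0.0013  0.0025] minus tcp [ 0.0001 -0.0021]
  band 0.012 38 [ 0.5867 -0.0719  0.03  ] fixed r [ 0.5864 -0.0706] minus ring [-0.0004  0.0042] minus tcp [ 0.001  -0.0005]
  band 0.025 44 [ 0.58   -0.0697  0.0304] fixed r [ 0.5787 -0.0699] minus ring [-0.0081  0.0049] minus tcp [-0.0067  0.0002]
  handle 4 168.83979250448365 z [-0.00689539  0.02169006]
```

```bash
python3 -c "
from station import *
print(hand_in())"
```

```text
the job is handed in; nothing more can be done
None
```

The tray is out at its stop, and the job was handed in at about 29 s with the gripper holding the upside-down mug still over the larger ring: about 1 mm off centre, handle toward the front within a degree, rim about 10 mm above the wire.

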